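# Wedge the soldering block against the fence

### The job

Take the wooden wedge with the red head out of the stand and, holding it upright, bed the white soldering block down by touching the wedge's foot first on the block's red dot, then on its blue dot. Then slide the wedge foot first into the one gap between the block and the brass stops that is wide enough for it (do not force it at the narrow ones), and press it firmly, but not brutally, down until it is tight and the block sits flush along the fence. Finish while still gripping the wedge and pressing it down; leave everything else on the bench where it is.

Things in the scene. Friction and masses are not known exactly. Their poses are not given: they have to be found in the camera images.
- frame: Fixed dark steel bench frame. Origin: centre of its underside, on the bench. x points from the brass stops to the fence (away from the robot, within 0.25 rad), y left along the fence, z up. Base 196 mm wide, its floor at z = 8 mm. A rail (top z = 36 mm) stands behind the stops, x = -81 to -64 mm; low cheeks (top z = 22 mm) at y = +-86 mm guide the block's ends with about 4 mm play.
- fence: Fixed aluminium bar along the far side of the frame, 190 mm long, 25 mm thick, 34 mm high. Origin: middle of the lower edge of its flat face, at x = 50 mm, z = 8 mm in the frame. The block's far face must lie flush against this face.
- stop_a: Fixed brass stop, 30 mm wide (y), 34 mm high, axes as the frame's. Origin: at its underside on its centre line, at x = -52, z = 8 mm in the frame and y = -38, 0 or 38 mm (the three stops swap places). Front face, towards the block, 25 mm in +x from the origin: its gap is only 7 mm even with the block flush.
- stop_b: Fixed brass stop like stop_a but shorter: its front face is only 13.5 mm in +x from its origin, so it leaves the wide gap: 18.5 mm when the block is flush with the fence, 14 to 17 mm at the start. The only gap that admits the wedge.
- stop_c: Fixed brass stop exactly like stop_a (narrow gap, front face 25 mm in +x from its origin).
- block: Loose white glazed ceramic soldering block (slick, 0.2 to 0.4 kg) on the frame's floor between stops and fence: 70 (x) x 150 (y) x 34 mm high. Origin: centre of its underside; axes nearly the frame's. It starts 1.5 to 4.5 mm short of the fence and slides easily to it. Its top and the tops of the stops are 42 mm above the bench.
- dot_red (a point): Centre of the red dot (12 mm across) on the top of the block, 50 mm in +y from the block's centre.
- dot_blue (a point): Centre of the blue dot (12 mm across) on the top of the block, 50 mm in -y from the block's centre.
- back_red (a point): Point on the block's far face (towards the fence), at mid-height, 60 mm in +y from its middle: on the fence's face when flush.
- back_blue (a point): Point on the block's far face, at mid-height, 60 mm in -y from its middle: on the fence's face when flush.
- wedge: Loose wooden wedge, 60 g, 100 mm tall, upright in the stand. Origin: centre of its flat foot; z up, x thickness, y width (26 mm throughout). Foot 10 mm thick; both x faces taper evenly to 25 mm at 46 mm up; above that the red head, 24 x 26 mm. Half a turn makes no difference. In the wide gap (x across it) it is tight with the foot about 8 mm above the frame's floor; a 15 to 30 N downward push slides the block home.
- stand: Fixed dark wooden tool stand, 120 (x) x 75 (y) x 32 mm high, left or right of the frame. Origin: centre of its underside. A pocket in its middle, 20 (x) x 31 (y) mm, floor 10 mm above the bench, holds the wedge, axes alike. Along its two short edges (48 mm from the middle in x) stand small burrs up to 75 mm above the bench; free above the long sides (y).
- crucible: Loose terracotta crucible, 90 mm across, 60 mm high, standing on the other side of the frame from the stand. Origin: centre of its underside. Bystander: leave it where it is.
- hammer: Loose small hammer, 220 mm long, lying at the far left. Origin: under its middle. Bystander: leave it where it is.
- mandrel: Loose steel ring cone on a round foot, 70 mm across, 142 mm tall, behind the frame. Origin: centre of its underside. Bystander: leave it where it is.
- jar: Loose amber jar with a steel cap, 60 mm across, 70 mm tall, behind the frame. Origin: centre of its underside. Bystander: leave it where it is.
- file: Loose file with a wooden handle, 190 mm long, 16 mm high, lying at the far right. Origin: under its middle. Bystander: leave it where it is.
- bangle: Loose brass bangle, 66 mm across, 10 mm high, lying behind the frame. Origin: centre of its underside. Bystander: leave it where it is.
- dapping: Loose steel cube with round hollows, 45 mm, right and behind. Origin: centre of its underside. Bystander: leave it where it is.
There are look-alikes about, which are no part of the job. What is shaped like the frame but pink or purple is not meant.

How it is judged:
By the outcome, as a careful person would: the job done as asked, in the order asked, and still so for the second after the job is handed in, while the arm keeps its last pose, push and grip.
It also fails if it takes over 48 s, if anything falls off the work surface, if the arm or the gripper's body presses on something with over 40 N, if the wrist force passes 120 N, or if a joint passes its speed limit or range.

### The arm

A 6-joint arm with a two-finger parallel gripper is mounted at the origin on the work surface. World frame = base frame: x ahead of the robot, y to its left, z up, the work surface at z = 0. Lengths are in m, angles in rad, forces in N, time in s.
With the tool pointing down it reaches from about 0.25 to 0.725 m from the base axis. Payload 4 kg.
Tool frame: the origin (TCP) lies midway between the tips of the shut fingers; the grasp point (between the pads) lies 19 mm behind it (bot.grip_point_offset is the distance from the TCP to the grasp point, in m); z points along the fingers, y is the line along which they close (so a half turn about z gives the same grasp; the last joint's range is limited). The gripper opens to 85 mm and grips with 20 to 120 N. Pads are 22 mm wide; open, the fingers measure 114 mm over their backs; the gripper's body (76 mm by 85 mm) begins 54 mm behind the grasp point. The pads swing forward as they close: fully open they stand 13 mm farther back than shut.
Start: joints at [1.257, 0.241, 0.005, 1.335, 0, 1.571], TCP at [0.154, 0.476, 0.231] pointing down, gripper open.
Joint ranges: [-2.72, 2.72], [-1.05, 1.87], [-1.09, 1.28], [-1.99, 2.15], [-1.42, 1.44], [-3.14, 3.14]. Speed limits (rad/s): [2.79, 2.79, 3.14, 3.14, 3.14, 3.14].

### API

Orientations are given as a unit quaternion [x, y, z, w].
In Python, from workcell import bot gives the robot as it stands.
- The arm moves only by the tool step_arm, never from a script. Its argument "targets" is text: rows parted by semicolons, each of 7 numbers parted by spaces: the opening, from -1 (shut) to 1 (fully open), so that 0 is half open, then the shift along the world's x, y, z normalised to -1 to 1, where 1 is 0.5 m, then the turn, a rotation vector about the world's x, y, z normalised to -1 to 1, where 1 is pi/4 rad. In form: gripper x y z wx wy wz; .... A call has 1 to 10 rows; each row is the pose to reach, as a shift and turn from the pose commanded when the call began; what a row does not reach only later rows make up. A row lasts 1/12 s, in which the tool goes at most 41.7 mm and 7.16 degrees, less where a joint would pass 70% of its speed; a pose out of reach is approached as far as the arm can. A call with a number of a shift or a turn outside -1 to 1 is refused whole. A call with a gripper value outside its range is refused whole. The fingers move at their own pace and stop on an object; the grip force is fixed at half the most. Time passes only in rows, so rows that repeat a pose let the fingers close. It gives the time, the measured TCP pose, the force, the opening and the grip force at its end, in the units of the state.
- bot.get_obs(): the state, without advancing time (a new reading comes with each control period).
- bot.camera(name): name is "scene" or "top" or "wrist"; returns the picture (420x560x3 uint8, red, green, blue); there is no depth.
- bot.camera_info(name): a dict with "vertical_fov" (degrees; the focal length in pixels is half the picture's height over the tangent of half this angle, whatever the lens; pixels are square), "cx", "cy" (the principal point, pixels), "pose" (4x4, takes a point from camera to world coordinates). Camera axes: x right, y up, looking along -z (the intrinsics and any distortion apply to the point x, -y, -z); pixel columns grow to the right and rows downward; lengths in m; the calibration is good to about 2 mm. A picture is of the moment at which its call begins: read the wrist's pose just before it. camera_info takes no time and is no camera call; for the wrist camera it gives the pose at the moment of the call.
- bot.job_done(): hands the job in; it is judged then, once.
The state is a dict: "clock": time; "joint_pos": joint angles; "joint_vel": joint speeds; "tau": joint torques, N m; "eef_pos": TCP position; "tool_rot": TCP orientation; "ft_force": force on the tool from outside, world axes, zero at the start; "ft_torque": the same for the moment, N m; "grip_width": finger opening in m; "grasp_force": force on a finger pad.
Only numpy, scipy, OpenCV 4.12 (cv2) and the standard library are available. Lean on these libraries where they do the work, as an engineer would, in place of code of your own. Each camera call takes 0.05 s, during which the arm holds its last target. There are 200 camera calls.

## Working session

There is one attempt and no reset: what is moved stays moved. The work goes in short steps, Python scripts to look and compute and a tool call to move; the robot and the scene stay as the last step left them, time stands still between calls to the robot, and variables do not carry over. Pictures are saved under pics/ and viewed, at most 10 in all, crops included, and the job is handed in when it is done.

Besides the shell and the picture viewer there is one more tool, called after "Emit:" as a command line: name --argument value ..., lists and objects as JSON in quotes. step_arm: Moves the arm, as the interface text tells. Scaled input: -1 to 1 covers 0.5 m each way for a shift and pi/4 rad each way for a turn. Its arguments: {"type":"object","properties":{"targets":{"type":"string"}},"required":["targets"]}

```bash
ls; mkdir -p pics; python3 - <<'E'
from workcell import bot
import cv2,numpy as np
o=bot.get_obs();print({k:np.round(v,3) for k,v in o.items()})
for n in("top","scene"):
    i=bot.camera_info(n);print(n,i)
    cv2.imwrite(f"pics/{n}0.png",bot.camera(n)[:,:,::-1])
E
```

```text
pics
{'clock': np.float64(0.0), 'joint_pos': array([ 1.257,  0.241,  0.004,  1.335, -0.   ,  1.571]), 'joint_vel': array([ 0.001,  0.   ,  0.001, -0.003,  0.   , -0.001]), 'tau': array([-0.0000e+00, -3.7232e+01,  2.5241e+01,  1.7000e-02, -0.0000e+00,
       -0.0000e+00]), 'eef_pos': array([0.154, 0.475, 0.23 ]), 'tool_rot': array([ 0.156,  0.988, -0.001, -0.   ]), 'ft_force': array([-0.04 , -0.223, -0.224]), 'ft_torque': array([0.01 , 0.014, 0.015]), 'grasp_force': np.float64(0.0), 'grip_width': np.float64(0.086)}
top {'vertical_fov': 57.74511062197958, 'cx': 274.5059784230075, 'cy': 206.65102227456705, 'pose': array([[-0.02013732,  0.9811335 , -0.19227985,  0.30472697],
       [-0.99953858, -0.01538207,  0.02619186,  0.01973587],
       [ 0.02274005,  0.19271856,  0.98099054,  1.16498737],
       [ 0.        ,  0.        ,  0.        ,  1.        ]])}
scene {'vertical_fov': 53.03552988364342, 'cx': 276.52568984745477, 'cy': 219.60777491542663, 'pose': array([[ 0.49906329, -0.75488127,  0.42554682,  1.03728907],
       [ 0.86650217,  0.44065022, -0.23452372, -0.27018706],
       [-0.01047973,  0.48577942,  0.87401861,  1.06473411],
       [ 0.        ,  0.        ,  0.        ,  1.        ]])}
```

View pics/top0.png

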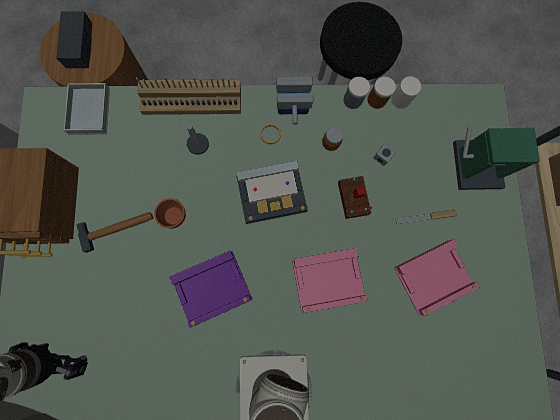

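View pics/scene0.png

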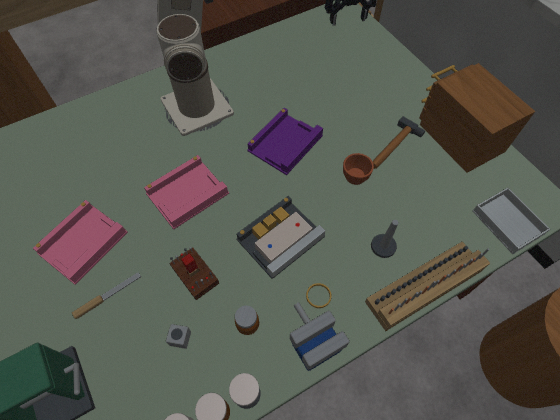

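The top view shows the real dark frame at about (272,192), with the red dot at (255,188) and the blue dot at (288,183). The stand is at (355,197) with the red head at (359,190), and the crucible is at (170,213). The pink and purple frames are decoys. Next I'll work out rough positions.

```bash
cat > h.py <<'E'
import numpy as np,cv2
from workcell import bot
def ray(info,uv,z):
    f=210/np.tan(np.radians(info["vertical_fov"]/2)); P=np.array(info["pose"])
    d=P[:3,:3]@np.array([(uv[0]-info["cx"])/f,-(uv[1]-info["cy"])/f,-1]);o=P[:3,3]
    return o+d*(z-o[2])/d[2]
def proj(info,p):
    f=210/np.tan(np.radians(info["vertical_fov"]/2)); P=np.array(info["pose"])
    c=P[:3,:3].T@(np.asarray(p)-P[:3,3]); return np.array([info["cx"]-f*c[0]/c[2],info["cy"]+f*c[1]/c[2]])
def blobs(img,lo,hi,amin=5,roi=None):
    h=cv2.cvtColor(img,cv2.COLOR_RGB2HSV);m=cv2.inRange(h,np.array(lo),np.array(hi))
    n,_,s,c=cv2.connectedComponentsWithStats(m)
    return [(s[i,4],c[i].round(1),s[i,:4]) for i in range(1,n) if s[i,4]>=amin],m
E
python3 - <<'E'
from h import *
np.set_printoptions(precision=4,suppress=True)
for n,uvs in {"top":[((255,188.5),.042),((288,183),.042),((359,190),.105),((355,197),.032),((170,206),.06)],"scene":[((297,225),.042),((270,246),.042),((189,260),.105)]}.items():
    i=bot.camera_info(n); print(n,[ray(i,u,z) for u,z in uvs])
i=bot.camera_info("wrist");print(i, bot.get_obs()["eef_pos"])
E
```

```text
top [array([0.5818, 0.0477, 0.042 ]), array([ 0.5976, -0.0528,  0.042 ]), array([ 0.5575, -0.2526,  0.105 ]), array([ 0.5531, -0.2577,  0.032 ]), array([0.5281, 0.2975, 0.06  ])]
scene [array([0.5826, 0.0445, 0.042 ]), array([ 0.6008, -0.0514,  0.042 ]), array([ 0.5599, -0.2576,  0.105 ])]
{'vertical_fov': 59.770042435175476, 'cx': 272.4565738148984, 'cy': 210.79938792478703, 'pose': array([[ 0.3073, -0.9127, -0.2693,  0.0861],
       [ 0.9516,  0.2942,  0.0886,  0.4972],
       [-0.0017, -0.2835,  0.959 ,  0.3722],
       [ 0.    ,  0.    ,  0.    ,  1.    ]])} [0.1542 0.475  0.2305]
```

Emit:
step_arm --targets "1 0.732 -0.95 0.1 0 0 0.61;1 0.732 -0.95 0.1 0 0 0.61;1 0.732 -0.95 0.1 0 0 0.61;1 0.732 -0.95 0.1 0 0 0.61;1 0.732 -0.95 0.1 0 0 0.61;1 0.732 -0.95 0.1 0 0 0.61;1 0.732 -0.95 0.1 0 0 0.61;1 0.732 -0.95 0.1 0 0 0.61;1 0.732 -0.95 0.1 0 0 0.61;1 0.732 -0.95 0.1 0 0 0.61"

```text
clock: 0.93
eef_pos: [0.3978, 0.1588, 0.2645]
tool_rot: [-0.083, 0.997, 0.0, -0.0]
ft_force: [1.2, 0.6, -0.3]
grip_width: 0.0855
grasp_force: 0.0
```

Emit:
step_arm --targets "1 0.2 -0.44 0.07 0 0 0;1 0.2 -0.44 0.07 0 0 0;1 0.2 -0.44 0.07 0 0 0;1 0.2 -0.44 0.07 0 0 0;1 0.2 -0.44 0.07 0 0 0;1 0.2 -0.44 0.07 0 0 0;1 0.2 -0.44 0.07 0 0 0;1 0.2 -0.44 0.07 0 0 0"

```text
clock: 1.6
eef_pos: [0.4975, -0.0609, 0.2988]
tool_rot: [-0.081, 0.997, 0.0, -0.001]
ft_force: [-0.5, 0.9, 0.3]
grip_width: 0.0852
grasp_force: 0.0
```

```bash
python3 - <<'E'
from h import *
o=bot.get_obs();print(o["eef_pos"],o["joint_vel"].round(3))
i=bot.camera_info("wrist");im=bot.camera("wrist");np.save("w1.npy",im);import pickle;pickle.dump(i,open("w1.pkl","wb"))
cv2.imwrite("pics/w1.png",cv2.resize(im[:,:,::-1],(784,588),interpolation=cv2.INTER_CUBIC));print(i)
E
```

```text
[ 0.49749685 -0.06093038  0.29875219] [ 0.052 -0.023 -0.037  0.005  0.008  0.005]
{'vertical_fov': 59.770042435175476, 'cx': 272.4565738148984, 'cy': 210.79938792478703, 'pose': array([[-1.62010859e-01, -9.46646669e-01, -2.78590319e-01,
         4.27005230e-01],
       [ 9.86788742e-01, -1.55226197e-01, -4.63983428e-02,
        -7.29179776e-02],
       [ 6.78320898e-04, -2.82426826e-01,  9.59288605e-01,
         4.40491134e-01],
       [ 0.00000000e+00,  0.00000000e+00,  0.00000000e+00,
         1.00000000e+00]])}
```

View pics/w1.png

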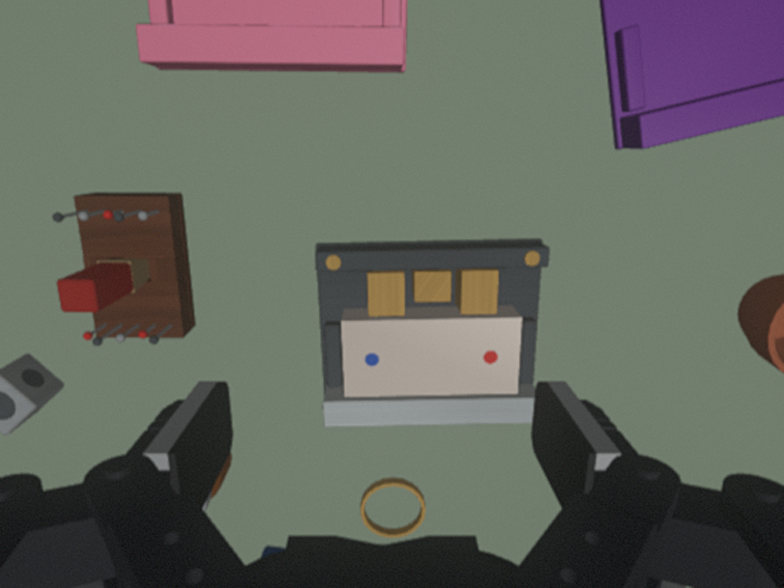

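The wrist view (scaled by 1.4) shows the short stop in the middle at (433,287), so the middle gap is the wide one. The dots are blue at (372,359) and red at (490,357). The wedge head is at (80,290) in the stand centred near (135,265). I'll compute the geometry from this.

```bash
python3 - <<'E'
from h import *
import pickle
np.set_printoptions(precision=4,suppress=True)
im=np.load("w1.npy");i=pickle.load(open("w1.pkl","rb"))
for nm,lo,hi,z in[("blue",(105,120,60),(130,255,255),.042),("brass",(10,90,60),(28,255,255),.042),("red",(0,150,60),(6,255,255),.042),("red2",(172,150,60),(180,255,255),.042)]:
    b,m=blobs(im,lo,hi,15)
    for a,c,s in b:
        print(nm,a,c,s,ray(i,c,z))
    if nm=="brass":
        for c in cv2.findContours(m,0,1)[0]:
            if cv2.contourArea(c)>200:
                bx=cv2.boxPoints(cv2.minAreaRect(c));print(bx,[ray(i,p,.042)[:2] for p in bx])
# stand right edge & top head
for p in[(76,196),(180,194),(184,336)]: print("stand",ray(i,np.array(p)/1.4,.032))
for p in[(59,280),(93,280),(98,310),(61,310)]: print("head",ray(i,np.array(p)/1.4,.11))
for p in[(323,402),(533,400)]: print("fence",ray(i,np.array(p)/1.4,.042))
for p in[(318,247),(548,243)]: print("rail",ray(i,np.array(p)/1.4,.036))
g=cv2.resize(im[130:330,20:440],None,fx=1.9,fy=1.9)
E
```

```text
blue 49 [265.4 256.5] [262 253   8   8] [ 0.5996 -0.0528  0.042 ]
brass 3656 [ 96.6 185.8] [ 54 140  77 101] [ 0.5458 -0.2517  0.042 ]
brass 97 [379.6 184.1] [374 179  12  11] [0.4929 0.059  0.042 ]
brass 92 [237.6 187. ] [233 182  10  11] [ 0.5217 -0.0965  0.042 ]
brass 852 [275.4 209.2] [262 193  27  33] [ 0.5403 -0.0507  0.042 ]
brass 619 [308.2 203.9] [295 193  28  23] [ 0.5282 -0.0151  0.042 ]
brass 943 [340.5 207.5] [326 192  30  33] [0.5264 0.0219 0.042 ]
brass 579 [543.4 219.4] [529 197  31  50] [0.5027 0.2542 0.042 ]
brass 104 [157.2 340.8] [151 325  14  30] [ 0.7362 -0.1702  0.042 ]
brass 550 [280.2 363.2] [258 342  46  42] [ 0.7443 -0.0104  0.042 ]
[[258. 342.]
 [303. 342.]
 [303. 383.]
 [258. 383.]] [array([ 0.7173, -0.0436]), array([0.708 , 0.0128]), array([0.77  , 0.0245]), array([ 0.7796, -0.0341])]
[[520.8441 236.9992]
 [539.772  190.4074]
 [564.5029 200.4543]
 [545.5751 247.0461]] [array([0.5273, 0.2363]), array([0.4709, 0.2377]), array([0.4774, 0.2695]), array([0.5346, 0.2693])]
[[295. 193.]
 [322. 193.]
 [322. 215.]
 [295. 215.]] [array([ 0.5181, -0.0321]), array([
[... 609 characters left out ...]
50   6   7] [ 0.5127 -0.2741  0.042 ]
red 954 [ 65.3 207.4] [ 42 189  52  35] [ 0.5768 -0.286   0.042 ]
red 15 [ 66.8 193.9] [ 64 191   7   8] [ 0.5606 -0.2844  0.042 ]
red 24 [101.3 238.1] [ 99 236   6   5] [ 0.6075 -0.2445  0.042 ]
red 18 [ 62.2 239.5] [ 60 238   5   4] [ 0.6166 -0.2894  0.042 ]
red 47 [349.9 254.8] [346 252   9   7] [0.5813 0.0452 0.042 ]
stand [ 0.5043 -0.3036  0.032 ]
stand [ 0.4895 -0.2229  0.032 ]
stand [ 0.6087 -0.2133  0.032 ]
head [ 0.5474 -0.271   0.11  ]
head [ 0.5438 -0.2486  0.11  ]
head [ 0.5645 -0.2451  0.11  ]
head [ 0.5686 -0.2699  0.11  ]
fence [ 0.646  -0.0879  0.042 ]
fence [0.6148 0.0909 0.042 ]
rail [ 0.513  -0.1101  0.036 ]
rail [0.48   0.0712 0.036 ]
```

Emit:
step_arm --targets "1 0.11 -0.394 -0.2 0 0 0;1 0.11 -0.394 -0.2 0 0 0;1 0.11 -0.394 -0.2 0 0 0;1 0.11 -0.394 -0.2 0 0 0;1 0.11 -0.394 -0.2 0 0 0;1 0.11 -0.394 -0.2 0 0 0;1 0.11 -0.394 -0.2 0 0 0;1 0.11 -0.394 -0.2 0 0 0;1 0.11 -0.394 -0.2 0 0 0"

```text
clock: 2.4
eef_pos: [0.5523, -0.2543, 0.1998]
tool_rot: [-0.084, 0.996, 0.0, -0.0]
ft_force: [-0.2, 1.0, -0.2]
grip_width: 0.0855
grasp_force: 0.0
```

```bash
python3 - <<'E'
from h import *
np.set_printoptions(precision=4,suppress=True)
o=bot.get_obs();print(o["eef_pos"],o["tool_rot"])
i=bot.camera_info("wrist");im=bot.camera("wrist");np.save("w2.npy",im);import pickle;pickle.dump(i,open("w2.pkl","wb"))
cv2.imwrite("pics/w2.png",cv2.resize(im[:,:,::-1],(784,588),interpolation=cv2.INTER_CUBIC));print(i["pose"])
E
```

```text
[ 0.5523 -0.2543  0.1998] [-0.0836  0.9965  0.0004 -0.0001]
[[-0.168  -0.9454 -0.2792  0.4817]
 [ 0.9858 -0.1609 -0.0485 -0.2667]
 [ 0.0009 -0.2834  0.959   0.3415]
 [ 0.      0.      0.      1.    ]]
```

View pics/w2.png

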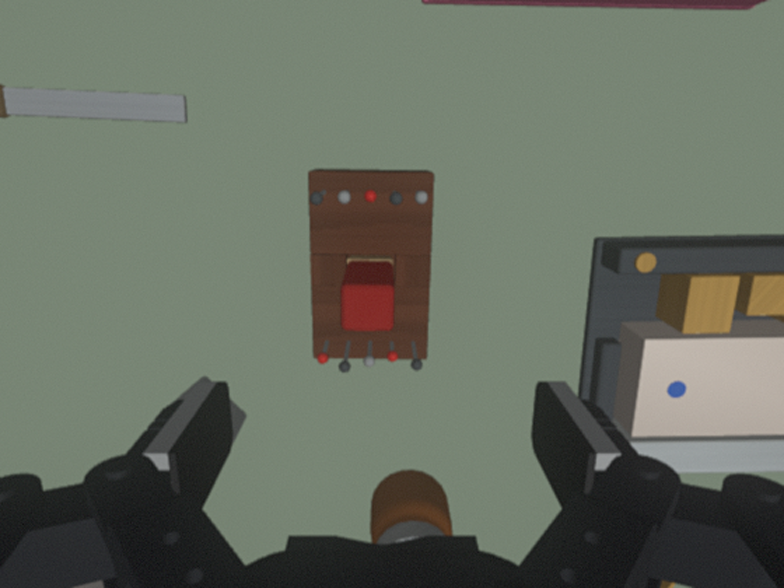

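The head's top face spans about (343–395, 281–330) in the scaled picture. The stand is aligned with the tool to within a degree or so.

```bash
python3 - <<'E'
from h import *
import pickle
np.set_printoptions(precision=4,suppress=True)
i=pickle.load(open("w2.pkl","rb"))
q=[ray(i,np.array(p)/1.4,.11) for p in[(343,281),(395,281),(394,330),(343,330)]];print(q,np.mean(q,0))
q=[ray(i,np.array(p)/1.4,.032) for p in[(309,171),(433,171),(428,359),(313,359)]];print(q,np.mean(q,0))
for a,b in((0,1),(3,2)):d=q[b]-q[a];print(np.arctan2(-d[0],d[1]))
for a,b in((0,3),(1,2)):d=q[b]-q[a];print(np.arctan2(d[1],d[0]))
print("blue",ray(i,np.array((677,389))/1.4,.042))
E
```

```text
[array([ 0.5453, -0.2739,  0.11  ]), array([ 0.5412, -0.2499,  0.11  ]), array([ 0.5654, -0.2461,  0.11  ]), array([ 0.5695, -0.2703,  0.11  ])] [ 0.5553 -0.2601  0.11  ]
[array([ 0.5039, -0.3059,  0.032 ]), array([ 0.4916, -0.234 ,  0.032 ]), array([ 0.6097, -0.2137,  0.032 ]), array([ 0.6223, -0.2879,  0.032 ])] [ 0.5569 -0.2604  0.032 ]
0.16878401604826468
0.16843393363830347
0.1505741714095217
0.17005559585544047
blue [ 0.5992 -0.0528  0.042 ]
```

Emit:
step_arm --targets "1 0.007 -0.011 -0.1 0 0 0;1 0.007 -0.011 -0.1 0 0 0;1 0.007 -0.011 -0.267 0 0 0;1 0.007 -0.011 -0.267 0 0 0;1 0.007 -0.011 -0.267 0 0 0;1 0.007 -0.011 -0.267 0 0 0;1 0.007 -0.011 -0.267 0 0 0"

```text
clock: 3.03
eef_pos: [0.5571, -0.2615, 0.0686]
tool_rot: [-0.083, 0.997, -0.001, 0.001]
ft_force: [0.7, 0.5, 0.4]
grip_width: 0.0854
grasp_force: 0.0
```

Emit:
step_arm --targets "-1 -0.002 0.003 0 0 0 0;-1 -0.002 0.003 0 0 0 0;-1 -0.002 0.003 0 0 0 0;-1 -0.002 0.003 0 0 0 0;-1 -0.002 0.003 0 0 0 0;-1 -0.002 0.003 0 0 0 0;-1 -0.002 0.003 0 0 0 0;-1 -0.002 0.003 0 0 0 0;-1 -0.002 0.003 0 0 0 0;-1 -0.002 0.003 0 0 0 0"

```text
clock: 3.87
eef_pos: [0.5553, -0.2605, 0.0671]
tool_rot: [-0.083, 0.997, -0.0, 0.001]
ft_force: [-0.7, 0.5, 5.6]
grip_width: 0.0254
grasp_force: 59.1
```

Emit:
step_arm --targets "-1 0 0 0.08 0 0 0;-1 0 0 0.16 0 0 0;-1 0 0 0.16 0 0 0;-1 0.052 0.612 0.16 0 0 0;-1 0.052 0.612 0.16 0 0 0;-1 0.052 0.612 0.16 0 0 0;-1 0.052 0.612 0.16 0 0 0;-1 0.052 0.612 0.16 0 0 0;-1 0.052 0.612 0.16 0 0 0;-1 0.052 0.612 0.16 0 0 0"

```text
clock: 4.7
eef_pos: [0.5791, 0.0323, 0.1456]
tool_rot: [-0.082, 0.997, -0.0, -0.0]
ft_force: [0.8, 0.2, -0.6]
grip_width: 0.0253
grasp_force: 61.0
```

Emit:
step_arm --targets "-1 0 0.05 0 0 0 0;-1 0 0.05 0 0 0 0;-1 0 0.05 0 0 0 0;-1 0 0.05 0 0 0 0"

```text
clock: 5.03
eef_pos: [0.5792, 0.0551, 0.1455]
tool_rot: [-0.083, 0.997, -0.0, -0.0]
ft_force: [-0.5, -1.0, -0.8]
grip_width: 0.025
grasp_force: 61.1
```

```bash
python3 - <<'E'
from h import *
np.set_printoptions(precision=4,suppress=True)
o=bot.get_obs();print(o["eef_pos"],o["tool_rot"],o["ft_force"],o["joint_vel"])
i=bot.camera_info("wrist");im=bot.camera("wrist");np.save("w3.npy",im);import pickle;pickle.dump(i,open("w3.pkl","wb"))
cv2.imwrite("pics/w3.png",cv2.resize(im[:,:,::-1],(784,588),interpolation=cv2.INTER_CUBIC))
E
```

```text
[0.5792 0.0551 0.1455] [-0.0826  0.9966 -0.0003 -0.0004] [-0.5486 -1.0002 -0.7747] [-0.0285 -0.0035 -0.      0.0008  0.0004  0.0009]
```

View pics/w3.png

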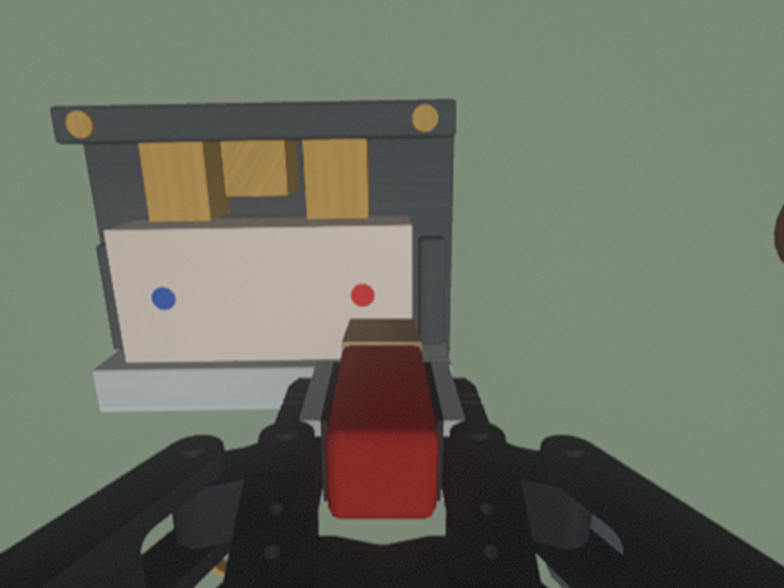

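This view shows the blue dot at (164,298), the red dot at (362,295), the stops' front edges, and the wedge's near foot edge at about (350–418, 320). The head's top face is at (328–438, 430–517).

```bash
python3 - <<'E'
from h import *
import pickle
np.set_printoptions(precision=4,suppress=True)
i=pickle.load(open("w3.pkl","rb"));T=np.array([.5792,.0551]);th=.166
R=lambda t:np.array([[np.cos(t),-np.sin(t)],[np.sin(t),np.cos(t)]])
r=lambda p,z:ray(i,np.array(p)/1.4,z)[:2]
for c,z in(("foot",.0885),):
    for p in[(350,320),(418,320)]: print(c,r(p,z),R(th).T@(r(p,z)-T))
for p in[(328,430),(438,430),(432,517),(336,517)]: print("head",R(th).T@(r(p,.1885)-T))
b=r((164,298),.042);d=r((362,295),.042);print("dots",b,d,np.linalg.norm(d-b),"yaw",np.arctan2(-(d-b)[0],(d-b)[1]),"centre",(b+d)/2)
fe=[r(p,.042) for p in[(110,367),(300,364)]]
# fence top front edge ~ line above silver
print("fence",fe); e=fe[1]-fe[0];print(np.arctan2(-e[0],e[1]))
ra=[r(p,.036) for p in[(52,108),(455,100)]];e=ra[1]-ra[0];print("rail",ra,np.linalg.norm(e),np.arctan2(-e[0],e[1]),np.mean(ra,0))
br=[r(p,.042) for p in[(149,221),(209,220),(226,196),(288,194),(307,218),(368,217)]]
br2=[r(p,.042) for p in[(106,231),(411,225)]]
for t in(.17,.177,.185):
    print(t,"stopfront",[R(t).T@x for x in br],"\n block near",[R(t).T@x for x in br2],"\n fence",[R(t).T@x for x in fe], "dots",R(t).T@b,R(t).T@d)
E
```

```text
foot [0.5791 0.0416] [-0.0023 -0.0133]
foot [0.5745 0.0692] [-0.0023  0.0147]
head [-0.0118 -0.012 ]
head [-0.0118  0.012 ]
head [0.0109 0.0114]
head [ 0.0109 -0.0108]
dots [ 0.5996 -0.0522] [0.5815 0.0453] 0.09917125999477212 yaw 0.18282084354879938 centre [ 0.5905 -0.0035]
fence [array([ 0.642 , -0.0782]), array([0.6239, 0.0193])]
0.18422070754221187
rail [array([ 0.5181, -0.11  ]), array([0.4838, 0.073 ])] 0.18618748349859968 0.18548790994557507 [ 0.5009 -0.0185]
0.17 stopfront [array([ 0.5435, -0.1554]), array([ 0.5431, -0.1265]), array([ 0.5318, -0.1174]), array([ 0.531, -0.088]), array([ 0.5423, -0.0795]), array([ 0.5419, -0.0503])] 
 block near [array([ 0.5483, -0.1767]), array([ 0.5458, -0.0297])] 
 fence [array([ 0.6196, -0.1857]), array([ 0.6182, -0.0865])] dots [ 0.5821 -0.1529] [ 0.5808 -0.0538]
0.177 stopfront [array([ 0.5424, -0.1592]), array([ 0.5422, -0.1303]), array([ 0.531 , -0.1211]), array([ 0.5304, -0.0917]), array([ 0.5418, -0.0833]), array([ 0.5416, -0.0541])] 
 block near [array([ 0.547 , -0.1806]), array([ 0.5456, -0.0336])] 
 fence [array([ 0.6182, -0.19  ]), array([ 0.6175, -0.0909])] dots [ 0.581 -0.157] [ 0.5804 -0.0578]
0.185 stopfront [array([ 0.5411, -0.1635]), array([ 0.5412, -0.1347]), array([ 0.53  , -0.1253]), array([ 0.5296, -0.096 ]), array([ 0.5411, -0.0877]), array([ 0.5411, -0.0585])] 
 block near [array([ 0.5456, -0.1849]), array([ 0.5453, -0.0379])] 
 fence [array([ 0.6167, -0.195 ]), array([ 0.6168, -0.0958])] dots [ 0.5797 -0.1616] [ 0.5799 -0.0625]
```

```bash
python3 - <<'E'
from h import *
im=np.load("w3.npy");c=im[215:375,210:330][:,:,::-1]
c=cv2.convertScaleAbs(c,alpha=1.6,beta=20)
cv2.imwrite("pics/w3c.png",cv2.resize(c,None,fx=3.7,fy=3.7,interpolation=cv2.INTER_CUBIC))
E
```

```text
(no output)
```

View pics/w3c.png

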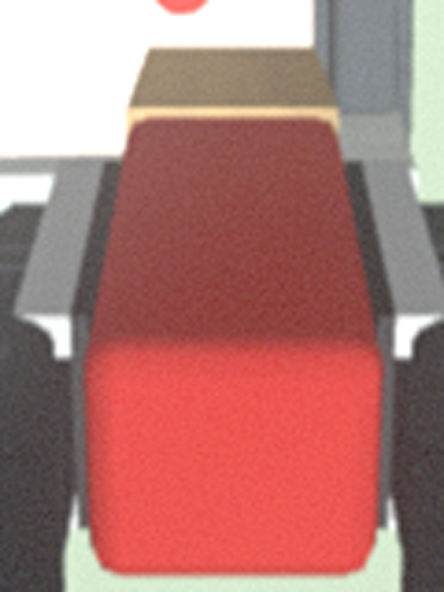

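The crop shows the foot's near edge at v≈227.7, u≈250.5–294.6. The head's near top edge is at v≈308, u≈233–312.7. I'll use these widths for depth.

```bash
python3 - <<'E'
from h import *
import pickle
np.set_printoptions(precision=4,suppress=True)
i=pickle.load(open("w3.pkl","rb"));T=np.array([.5792,.0551,.1455]);t=.166
R=np.array([[np.cos(t),-np.sin(t),0],[np.sin(t),np.cos(t),0],[0,0,1]])
P=i["pose"];f=365.4
for n,u0,u1,v in(("foot",250.5,294.6,227.7),("headnear",233,312.7,308),("headfar",235.7,310.5,370.4),("ledge",244.6,301.6,244)):
    D=f*.026/(u1-u0);u=(u0+u1)/2
    X=P[:3,3]+P[:3,:3]@(D*np.array([(u-i["cx"])/f,-(v-i["cy"])/f,-1]));print(n,D,R.T@(X-T))
    print([R.T@(ray(i,(u,v),.1455+z)-T) for z in(-.057,0.043,-.011)])
    for z in ():pass
print(R.T@(P[:3,3]-T))
E
```

```text
foot 0.2154285714285713 [-0.0011 -0.0003 -0.0621]
[array([-0.0028, -0.0003, -0.057 ]), array([-0.0374, -0.0003,  0.043 ]), array([-0.0188, -0.0003, -0.011 ])]
headnear 0.11920200752823087 [-0.0074 -0.0002  0.0364]
[array([ 0.0494, -0.    , -0.057 ]), array([-0.0115, -0.0002,  0.043 ]), array([ 0.0214, -0.0001, -0.011 ])]
headfar 0.12701069518716573 [ 0.0176 -0.0001  0.0356]
[array([ 0.0953,  0.0002, -0.057 ]), array([ 0.0114, -0.0001,  0.043 ]), array([ 0.0567,  0.0001, -0.011 ])]
ledge 0.16667368421052622 [-0.0099 -0.     -0.0138]
[array([ 0.0072,  0.    , -0.057 ]), array([-0.0324, -0.0001,  0.043 ]), array([-0.011, -0.   , -0.011])]
[-0.0716 -0.0003  0.1418]
```

Emit:
step_arm --targets "-1 0.001 -0.02 0 0 0 0.022;-1 0.001 -0.02 -0.04 0 0 0.022;-1 0.001 -0.02 -0.08 0 0 0.022;-1 0.001 -0.02 -0.08 0 0 0.022;-1 0.001 -0.02 -0.08 0 0 0.022"

```text
clock: 5.5
eef_pos: [0.5788, 0.0438, 0.105]
tool_rot: [-0.09, 0.996, -0.0, -0.002]
ft_force: [-0.0, 0.9, -0.1]
grip_width: 0.0254
grasp_force: 61.1
```

```bash
python3 - <<'E'
from h import *
import pickle
np.set_printoptions(precision=4,suppress=True)
o=bot.get_obs();print(o["eef_pos"],o["tool_rot"],o["ft_force"])
i=bot.camera_info("wrist");im=bot.camera("wrist");np.save("w4.npy",im);pickle.dump(i,open("w4.pkl","wb"))
c=cv2.convertScaleAbs(im[100:300,60:326][:,:,::-1],alpha=1.4,beta=15)
cv2.imwrite("pics/w4.png",cv2.resize(c,None,fx=3,fy=3,interpolation=cv2.INTER_CUBIC))
E
```

```text
[0.5788 0.0438 0.105 ] [-0.09    0.9959 -0.     -0.0017] [-0.0376  0.865  -0.1318]
```

View pics/w4.png

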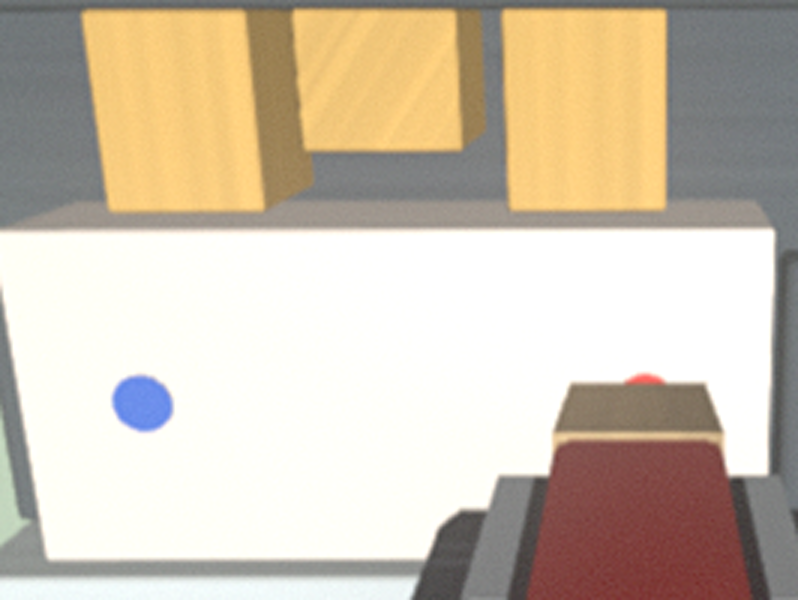

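The foot sits about 1.7 mm short of and right of the red dot, which is centred at about (645,401) in the crop against a foot centre near (637,393). I'll correct that and touch down gently.

Emit:
step_arm --targets "-1 0.0025 0.0035 0 0 0 0;-1 0.0025 0.0035 -0.006 0 0 0;-1 0.0025 0.0035 -0.011 0 0 0;-1 0.0025 0.0035 -0.014 0 0 0;-1 0.0025 0.0035 -0.014 0 0 0"

```text
clock: 5.97
eef_pos: [0.5814, 0.0473, 0.0992]
tool_rot: [-0.091, 0.996, -0.0, 0.0]
ft_force: [0.0, -0.0, -0.6]
grip_width: 0.0253
grasp_force: 61.2
```

Emit:
step_arm --targets "-1 -0.002 -0.0035 0 0 0 0;-1 -0.002 -0.0035 -0.002 0 0 0;-1 -0.002 -0.0035 -0.004 0 0 0;-1 -0.002 -0.0035 -0.004 0 0 0"

```text
clock: 6.3
eef_pos: [0.5804, 0.0455, 0.0991]
tool_rot: [-0.091, 0.996, 0.0, 0.001]
ft_force: [-2.7, 0.7, 9.6]
grip_width: 0.0253
grasp_force: 62.6
```

Emit:
step_arm --targets "-1 0 0 0 0 0 0;-1 0 0 0.03 0 0 0;-1 0 0 0.05 0 0 0;-1 0.036 -0.196 0.05 0 0 0;-1 0.036 -0.196 0.05 0 0 0;-1 0.036 -0.196 0.05 0 0 0;-1 0.036 -0.196 0.05 0 0 0;-1 0.036 -0.196 0.02 0 0 0;-1 0.036 -0.196 0.02 0 0 0"

```text
clock: 7.05
eef_pos: [0.5968, -0.0525, 0.105]
tool_rot: [-0.091, 0.996, 0.001, -0.002]
ft_force: [-0.4, 0.2, -1.0]
grip_width: 0.0252
grasp_force: 61.0
```

Emit:
step_arm --targets "-1 0.0015 0 -0.008 0 0 0;-1 0.0015 0 -0.012 0 0 0;-1 0.0015 0 -0.015 0 0 0;-1 0.0015 0 -0.016 0 0 0;-1 0.0015 0 -0.016 0 0 0"

```text
clock: 7.47
eef_pos: [0.5991, -0.0521, 0.0993]
tool_rot: [-0.092, 0.996, -0.0, 0.0]
ft_force: [0.9, -0.5, -0.5]
grip_width: 0.0256
grasp_force: 61.2
```

Emit:
step_arm --targets "-1 -0.001 0 -0.002 0 0 0;-1 -0.001 0 -0.004 0 0 0;-1 -0.001 0 -0.004 0 0 0"

```text
clock: 7.72
eef_pos: [0.5992, -0.0523, 0.0991]
tool_rot: [-0.091, 0.996, 0.0, 0.001]
ft_force: [-2.8, 1.1, 7.1]
grip_width: 0.0253
grasp_force: 62.3
```

Emit:
step_arm --targets "-1 0 0 0.02 0 0 0;-1 0 0 0.035 0 0 0;-1 -0.105 0.083 0.035 0 0 0;-1 -0.105 0.083 0.035 0 0 0;-1 -0.105 0.083 0.035 0 0 0;-1 -0.105 0.083 0.022 0 0 0;-1 -0.105 0.083 0.022 0 0 0;-1 -0.105 0.083 0.022 0 0 0"

```text
clock: 8.38
eef_pos: [0.5468, -0.0116, 0.1079]
tool_rot: [-0.091, 0.996, -0.0, 0.0]
ft_force: [-0.4, -0.2, -0.7]
grip_width: 0.0255
grasp_force: 61.0
```

```bash
python3 - <<'E'
from h import *
import pickle
np.set_printoptions(precision=4,suppress=True)
o=bot.get_obs();print(o["eef_pos"],o["tool_rot"],o["ft_force"],o["joint_vel"])
i=bot.camera_info("wrist");im=bot.camera("wrist");np.save("w5.npy",im);pickle.dump(i,open("w5.pkl","wb"))
c=cv2.convertScaleAbs(im[160:340,150:390][:,:,::-1],alpha=1.4,beta=15)
cv2.imwrite("pics/w5.png",cv2.resize(c,None,fx=3.3,fy=3.3,interpolation=cv2.INTER_CUBIC))
E
```

```text
[ 0.5468 -0.0116  0.1079] [-0.0909  0.9959 -0.0002  0.0003] [-0.3913 -0.2275 -0.7053] [-0.0061  0.0044  0.0084  0.0064  0.001   0.0025]
```

View pics/w5.png

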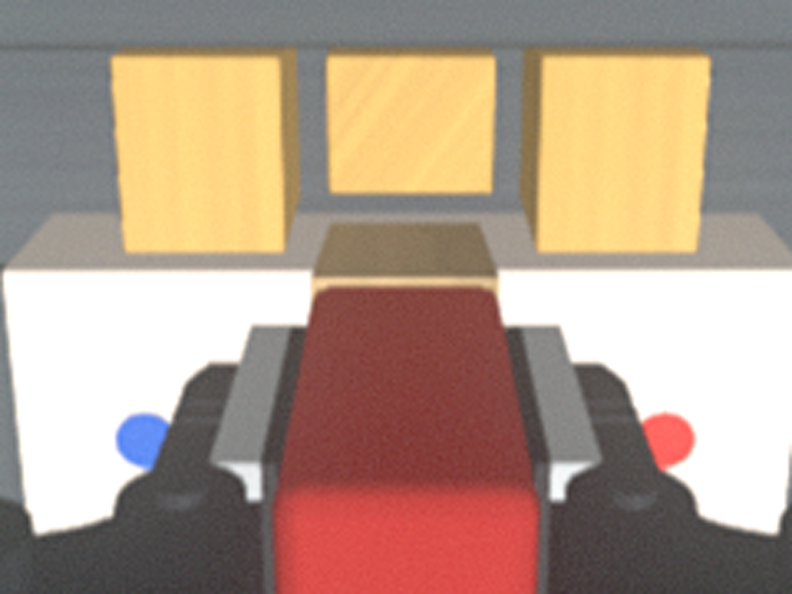

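The foot's near edge is at crop row 224, the middle stop's front edge at row 192, and the block's near edge at row 268.

```bash
python3 - <<'E'
from h import *
import pickle
np.set_printoptions(precision=4,suppress=True)
i=pickle.load(open("w5.pkl","rb"));t=.182
R=np.array([[np.cos(t),-np.sin(t)],[np.sin(t),np.cos(t)]]);T=np.array([.5468,-.0116])
g=lambda u,v,z:R.T@(ray(i,(150+u/3.3,160+v/3.3),z)[:2]-T)
for z in(.049,.0509,.052):print("foot near",g(404.5,224,z))
print("stop",g(331,192,.042),g(492,192,.042),"block",g(250,268,.042),g(560,268,.042),"narrow",g(203,252,.042),g(617,252,.042))
print("block l/r",g(5,269,.042),g(782,269,.042))
E
```

```text
foot near [-0.002  -0.0002]
foot near [-0.0027 -0.0002]
foot near [-0.0031 -0.0002]
stop [-0.0057 -0.0135] [-0.0057  0.0156] block [ 0.009  -0.0286] [0.0089 0.0284] narrow [ 0.0059 -0.0371] [0.0058 0.0387]
block l/r [ 0.0093 -0.0737] [0.0091 0.0693]
```

Emit:
step_arm --targets "-1 -0.0016 0.002 0 0 0 0;-1 -0.0016 0.002 -0.01 0 0 0;-1 -0.0016 0.002 -0.02 0 0 0;-1 -0.0016 0.002 -0.03 0 0 0;-1 -0.0016 0.002 -0.036 0 0 0;-1 -0.0016 0.002 -0.036 0 0 0"

```text
clock: 8.93
eef_pos: [0.5457, -0.01, 0.0893]
tool_rot: [-0.091, 0.996, 0.0, 0.0]
ft_force: [1.5, 0.0, -1.0]
grip_width: 0.0253
grasp_force: 61.2
```

Emit:
step_arm --targets "-1 0 0 -0.006 0 0 0;-1 0.0005 0 -0.011 0 0 0;-1 0.0015 0 -0.016 0 0 0;-1 0.002 0 -0.02 0 0 0;-1 0.002 0 -0.02 0 0 0"

```text
clock: 9.35
eef_pos: [0.547, -0.01, 0.0802]
tool_rot: [-0.091, 0.996, -0.0, 0.001]
ft_force: [4.0, 1.2, 0.7]
grip_width: 0.0256
grasp_force: 61.5
```

Emit:
step_arm --targets "-1 0.001 0 -0.005 0 0 0;-1 0.002 0 -0.01 0 0 0;-1 0.003 0 -0.014 0 0 0;-1 0.003 0 -0.014 0 0 0;-1 0.003 0 -0.014 0 0 0"

```text
clock: 9.77
eef_pos: [0.5483, -0.01, 0.0729]
tool_rot: [-0.091, 0.996, -0.0, 0.001]
ft_force: [5.3, 0.2, -0.0]
grip_width: 0.0254
grasp_force: 61.5
```

Emit:
step_arm --targets "-1 0.002 0.0004 -0.002 0 0 0;-1 0.002 0.0004 -0.004 0 0 0;-1 0.002 0.0004 -0.006 0 0 0;-1 0.002 0.0004 -0.006 0 0 0"

```text
clock: 10.1
eef_pos: [0.5487, -0.01, 0.0711]
tool_rot: [-0.091, 0.996, -0.0, 0.0]
ft_force: [1.5, -0.1, 9.8]
grip_width: 0.0256
grasp_force: 62.7
```

Emit:
step_arm --targets "-1 0 0 -0.002 0 0 0;-1 0 0 -0.004 0 0 0;-1 0 0 -0.004 0 0 0;-1 0 0 -0.004 0 0 0"

```text
clock: 10.43
eef_pos: [0.5487, -0.01, 0.0706]
tool_rot: [-0.091, 0.996, -0.0, 0.001]
ft_force: [-2.4, 0.4, 18.2]
grip_width: 0.0253
grasp_force: 63.8
```

Emit:
step_arm --targets "-1 -0.0005 0 -0.002 0 0 0;-1 -0.0005 0 -0.003 0 0 0;-1 -0.0005 0 -0.003 0 0 0;-1 -0.0005 0 -0.003 0 0 0;-1 -0.0005 0 -0.003 0 0 0"

```text
clock: 10.85
eef_pos: [0.5488, -0.01, 0.0704]
tool_rot: [-0.091, 0.996, -0.0, 0.001]
ft_force: [-4.2, 0.5, 24.6]
grip_width: 0.0251
grasp_force: 64.7
```

```bash
python3 - <<'E'
from h import *
import pickle
np.set_printoptions(precision=4,suppress=True)
o=bot.get_obs();print(o["eef_pos"],o["tool_rot"],o["ft_force"],o["ft_torque"])
i=bot.camera_info("wrist");im=bot.camera("wrist");np.save("w6.npy",im);pickle.dump(i,open("w6.pkl","wb"))
c=cv2.convertScaleAbs(im[:,:,::-1],alpha=1.4,beta=15)
s=cv2.convertScaleAbs(bot.camera("scene")[190:280,230:330][:,:,::-1],alpha=1.4,beta=15)
a=cv2.resize(c[150:330,130:410],(466,300));b=cv2.resize(s,(333,300),interpolation=cv2.INTER_CUBIC)
cv2.imwrite("pics/w6.png",np.hstack([a,b]))
E
```

```text
[ 0.5488 -0.01    0.0704] [-0.0911  0.9958 -0.0003  0.0013] [-4.2018  0.521  24.6191] [0.1414 0.983  0.0028]
```

View pics/w6.png

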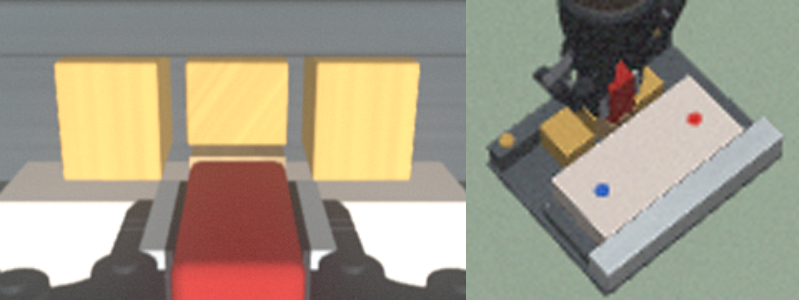

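Left panel: the wedge is seated in the middle gap. Right panel: the block looks flush with the fence. I'll confirm numerically with the narrow gaps, which should be 7 mm.

```bash
python3 - <<'E'
from h import *
import pickle
np.set_printoptions(precision=4,suppress=True)
def edges(n,u):
    im=np.load(n+".npy");i=pickle.load(open(n+".pkl","rb"));t=.182
    col=cv2.cvtColor(im,cv2.COLOR_RGB2HSV)[:,u-3:u+4].astype(float).mean(1)
    s=col[:,1];v=col[:,2]
    a=175+np.argmin(np.diff(s[175:300]))          # brass -> grey: saturation drop
    b=a+2+np.argmax(np.diff(v[a+2:a+30]))        # grey -> white
    r=[ray(i,(u,x+.5),.042)[:2] for x in(a,b)];return a,b,(np.linalg.norm(r[1]-r[0])*1e3).round(1)
for u in(180,195,210,222,325,340,355,368): print(u,edges("w6",u))
for u in(195,225,325,350): print("before",u,edges("w5",u))
E
```

```text
180 (np.int64(257), np.int64(270), np.float64(7.2))
195 (np.int64(258), np.int64(270), np.float64(6.7))
210 (np.int64(258), np.int64(270), np.float64(6.7))
222 (np.int64(258), np.int64(272), np.float64(7.8))
325 (np.int64(258), np.int64(280), np.float64(12.3))
340 (np.int64(258), np.int64(270), np.float64(6.7))
355 (np.int64(258), np.int64(270), np.float64(6.7))
368 (np.int64(258), np.int64(270), np.float64(6.7))
before 195 (np.int64(236), np.int64(241), np.float64(3.2))
before 225 (np.int64(236), np.int64(241), np.float64(3.2))
before 325 (np.int64(236), np.int64(241), np.float64(3.2))
before 350 (np.int64(236), np.int64(241), np.float64(3.2))
```

The narrow gaps are now about 7 mm on both sides (3.2 mm before), so the block is flush and parallel. The wedge is pressing at about 25 N, so I'm handing in.

```bash
python3 -c "
from workcell import bot
print(bot.get_obs()['ft_force'],bot.job_done())"
```

```text
the job is handed in; nothing more can be done
[-3.66647302 -0.30101077 24.5455566 ] None
```

I handed the job in with the wedge still gripped and pressed down at about 25 N in the middle gap. Its foot touched the red dot first, then the blue, and the block measures flush with the fence; no verdict came back.

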